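# Unlock the vial carriage's eccentric cam and push the carriage home

## Task

On the sample dock an eccentric cam blocks the sliding vial carriage. Push the post on the cam's lever round until the cam is at its low point, the lever pointing straight away from the carriage, and only then push the carriage forward by its rear plate until it is fully home against its stops, leaving the cam at its low point. Nothing is to be picked up: leave the three vials standing in the carriage and the other things on the bench where they are.

Things in the scene. Friction and masses are not known exactly. Their poses are not given: they have to be found in the camera images.
- dock: Sample dock, fixed to the bench: aluminium base plate 235 x 120 x 10 mm. Origin on the cam's vertical axis, at bench height. Its +x is the forward direction of the carriage (towards the cam and beyond), z up. The plate spans x -180 to +55 mm, y +-60 mm. Two dark stop blocks, top at 34 mm, stand at x -63 to -51, y +-36 to +-48 mm. Its place and heading change each time.
- cam (a joint): Turn of the cam about the dock's z (rad, counter-clockwise from above; the lever points along (cos, sin) of it in the dock frame). 0 and 6.283 are both the low point: lever straight along the dock's +x, away from the carriage. 3.14 is the high point. End stops at -0.6 and 6.88, so either way round leads to a low point. Starts between 1.0 and 5.28. Stiff: 0.3 N m; stays where left.
- cam_disc (a point): Centre of the top of the cam, a steel disc 56 mm in diameter, 21 to 35 mm above the bench (point at 35 mm). It lies 16 mm off the turning axis, on the lever's side: the edge reaches 44 mm from the axis on the lever's side and 12 mm (the low point) on the other. A bolt head on the axis reaches 49 mm above the bench.
- cam_post (a point): Centre of the top of the upright black post at the end of the cam's lever: 16 mm diameter, 65 mm from the cam's axis, from 46 to 90 mm above the bench (point at 90 mm). About 5 N pushes it round. The dark lever bar under it lies 38 to 46 mm above the bench and is 14 mm wide.
- carriage (a joint): Travel of the carriage forward along the dock's +x (m). 0 is fully back, where it starts; 0.046 is fully home against the stop blocks. Needs about 3 N, more when moved fast (6 N per m/s), and stays where it is left. With the cam away from its low point the nose runs into the cam before home.
- push_plate (a point): Middle of the top edge of the carriage's rear face, the face to push on (it looks along the dock's -x): upright plate 100 mm wide, 7 mm thick, 16 to 76 mm above the bench (point at 76 mm); at travel 0 it is at x -160 mm, y 0 in the dock frame. Ahead of it the grey block with the vials is 44 mm long, 100 mm wide, top at 46 mm. Behind it nothing stands.
- nose_tip (a point): Middle of the front end of the carriage's steel nose, which meets the cam: 20 mm wide, 50 mm long, 19 to 35 mm above the bench (point at 27 mm); at travel 0 it is at x -59 mm, y 0 in the dock frame.
- vial0: Loose amber vial with white cap, 22 mm diameter, 50 mm tall, standing in a well of the carriage at the dock -y side; its top is 74 mm above the bench. Origin: centre of its underside. To be left in its well.
- vial1: Loose amber vial with white cap, 22 mm diameter, 50 mm tall, standing in a well of the carriage in the middle; its top is 74 mm above the bench. Origin: centre of its underside. To be left in its well.
- vial2: Loose amber vial with white cap, 22 mm diameter, 50 mm tall, standing in a well of the carriage at the dock +y side; its top is 74 mm above the bench. Origin: centre of its underside. To be left in its well.
- spare_vial: Bystander: the same kind of vial (22 mm diameter, 50 mm tall) standing on the bench beside the dock on its +y side, beside the cam. Origin: centre of its underside.
- cap_jar: Bystander: jar with white lid, 52 mm diameter, 70 mm tall, on the bench beside the dock on its -y side, level with the carriage. Origin: centre of its underside.
- marker: Bystander: yellow and black marker pen 115 x 13 x 13 mm, lying on the bench beside the dock on its +y side. Origin: middle of its underside, x along it.
- beaker: Bystander: glass beaker, 70 mm diameter, 85 mm tall, to the robot's left. Origin: centre of its underside.
- flask: Bystander: conical glass flask, 72 mm diameter, 112 mm tall, to the robot's left. Origin: centre of its underside.
- mouse: Bystander: white computer mouse, 105 x 60 x 32 mm, to the robot's right. Origin: centre of its underside, x along it.
- reagent: Bystander: amber reagent bottle, 90 mm diameter, 190 mm tall, to the robot's left. Origin: centre of its underside.

How it is judged (in metres and radians):
On the way, in this order (a step that is already met when the one before it is completed fails the run):
1. the cam is turned to its low point (lever within 0.4 rad of straight away from the carriage) while the carriage is still back ((value of joint cam between -0.4 and 0.4 rad or value of joint cam between 5.8832 and 6.6832 rad) and value of joint carriage below 0.012 m), for 0.2 s.
2. the carriage is pushed fully home (value of joint carriage above 0.0435 m and (value of joint cam between -0.45 and 0.45 rad or value of joint cam between 5.8332 and 6.7332 rad)), for 0.2 s.
At the end, for the whole second after the job is handed in: The cam's lever points straight away from the carriage within 0.45 rad (26 degrees), the carriage is within 2.5 mm of fully home and at rest, and the three vials stand at rest in their wells (all of step 2 and velocity of joint carriage between -0.005 and 0.005 m/s and angle between each of vial0, vial1, vial2's own z axis and vertical below 0.25 rad and z of each of vial0, vial1, vial2 in the frame of dock below 0.03 m and linear speed of each of vial0, vial1, vial2 below 0.02 m/s); the robot touches nothing.
It fails at once if the carriage is pushed forward more than 12 mm while the cam is not at its low point (more than 0.5 rad off) (value of joint carriage above 0.012 m and not (value of joint cam between -0.5 and 0.5 rad or value of joint cam between 5.7832 and 6.7832 rad)).
It fails at once if a vial is lifted or tipped out of its well in the carriage ((height (world z) of vial0 above 0.034 m or angle between vial0's own z axis and vertical above 0.35 rad) or (height (world z) of vial1 above 0.034 m or angle between vial1's own z axis and vertical above 0.35 rad) or (height (world z) of vial2 above 0.034 m or angle between vial2's own z axis and vertical above 0.35 rad)).
It fails at once if another thing on the bench is moved more than 25 mm, or lifted, or tipped over ((distance of spare_vial from where it was at the start of the episode above 0.025 m or height (world z) of spare_vial above 0.012 m or angle between spare_vial's own z axis and vertical above 0.5 rad) or (distance of cap_jar from where it was at the start of the episode above 0.025 m or height (world z) of cap_jar above 0.012 m or angle between cap_jar's own z axis and vertical above 0.5 rad) or (distance of marker from where it was at the start of the episode above 0.025 m or height (world z) of marker above 0.012 m or angle between marker's own z axis and vertical above 0.5 rad) or (distance of beaker from where it was at the start of the episode above 0.025 m or height (world z) of beaker above 0.012 m or angle between beaker's own z axis and vertical above 0.5 rad) or (distance of flask from where it was at the start of the episode above 0.025 m or height (world z) of flask above 0.012 m or angle between flask's own z axis and vertical above 0.5 rad) or (distance of mouse from where it was at the start of the episode above 0.025 m or height (world z) of mouse above 0.012 m or angle between mouse's own z axis and vertical above 0.5 rad) or (distance of reagent from where it was at the start of the episode above 0.025 m or height (world z) of reagent above 0.012 m or angle between reagent's own z axis and vertical above 0.5 rad)).
It also fails if it takes over 61 s, if anything falls off the work surface, if the arm or the gripper's body presses on something with over 40 N, if the wrist force passes 120 N, or if a joint passes its speed limit or range.

## Robot

A 6-joint arm with a two-finger parallel gripper is mounted at the origin on the work surface. World frame = base frame: x ahead of the robot, y to its left, z up, the work surface at z = 0. Lengths are in mm, angles in rad, forces in N, time in s.
With the tool pointing down it reaches from about 275 to 750 mm from the base axis. Payload 10.2 kg.
Tool frame: the origin (TCP) lies between the finger pads; the fingertips stand 17 mm ahead of it and the grasp point (between the pads) lies 2 mm behind it; z points along the fingers, y is the line along which they close (so a half turn about z gives the same grasp; the last joint's range is limited). The gripper opens to 85 mm and grips with 20 to 120 N. Pads are 22 mm wide; open, the fingers measure 114 mm over their backs; the gripper's body (76 mm by 85 mm) begins 54 mm behind the grasp point. The pads swing forward as they close: fully open they stand 13 mm farther back than shut.
Start: joints at [0.893, 0.313, 1.498, -0, 1.331, -0.223], TCP at [230.636, 471.633, 223.394] pointing down, gripper open.
Joint ranges: [-2.94, 2.94], [-0.97, 2.17], [0.19, 2.56], [-1.23, 4.37], [0.02, 3.11], [-2.88, 2.88]. Speed limits (rad/s): [2.39, 2.39, 3.01, 3.14, 3.14, 3.14].

## Interface

Orientations are given as a unit quaternion [w, x, y, z].
In Python, from rig import * gives the robot as it stands.
- The arm moves only by the tool step_arm, never from a script. Its argument "commands" is text: rows parted by semicolons, each of 7 numbers parted by spaces: the opening, from 0 (shut) to 1 (fully open), then the shift along the tool's x, y, z in cm, then the turn, a rotation vector about the tool's x, y, z in rad. In form: hand x y z rx ry rz; .... A call has 1 to 20 rows; each row is the pose to reach, as a shift and turn from the pose commanded when the call began, along the tool's axes at that moment; what a row does not reach only later rows make up. A row lasts 1/12 s, in which the tool goes at most 41.7 mm and 7.16 degrees, less where a joint would pass 70% of its speed; a pose out of reach is approached as far as the arm can. A call with a gripper value outside its range is refused whole. The fingers move at their own pace and stop on an object; "newtons" is the grip in N (left out, the last holds). Time passes only in rows, so rows that repeat a pose let the fingers close. It gives the time, the measured TCP pose, the force, the opening and the grip force at its end, in the units of the state.
- sense(): the state, without advancing time (a new reading comes with each control period).
- capture(name): name is "scene" or "top" or "wrist"; returns the picture (384x512x3 uint8, red, green, blue); there is no depth.
- camera_model(name): a dict with "mtx" (3x3 intrinsics, pixels), "eye" and "rotation" of the camera in the world. Camera axes: x right, y down, z forward; pixel columns grow to the right and rows downward; lengths in mm; the calibration is good to about 2 mm. A picture is of the moment at which its call begins: read the wrist's pose just before it. camera_model takes no time and is no camera call; for the wrist camera it gives the pose at the moment of the call.
- finish_job(): hands the job in; it is judged then, once.
Trained networks look in the newest picture that a camera, given by its name, has taken for a name from the list of things; names that differ only in an ending like _2 or _b are one class to them, and where a whole thing is asked for, a point or a joint stands for the part that bears it (a point fixed in the world has none). Each returns a list of dicts, best first, with "score" (0 to 1); they miss things now and then, are a little off and sometimes report something else, mostly with a low value. They report only what shows in the picture. A call takes as long as a camera call.
- search_frame(camera, label): "rect" ([centre column, centre row, width, height] in pixels, round what is visible of it).
- trace(camera, label): "mask" (384x512 bool, what is visible of it) and "rect" ([centre column, centre row, width, height] in pixels, round what is visible of it).
- spot_point(camera, label): "xy" ([column, row] in pixels: a listed point, or the origin of a listed thing).
The state is a dict: "time_s": time; "joints": joint angles; "dq": joint speeds; "tau": joint torques, N m; "eef_pos": TCP position; "ee_rot": TCP orientation; "force": force on the tool from outside, world axes, zero at the start; "wrist_torque": the same for the moment, N m; "grip_width": opening from 0.0 (shut) to 1.0 (fully open); "grip_force": force on a finger pad.
Only numpy, scipy, OpenCV 4.12 (cv2) and the standard library are available. Lean on these libraries where they do the work, as an engineer would, in place of code of your own. Each camera call takes 0.05 s, during which the arm holds its last target. There are 200 camera calls.

## Working session

There is one attempt and no reset: what is moved stays moved. The work goes in short steps, Python scripts to look and compute and a tool call to move; the robot and the scene stay as the last step left them, time stands still between calls to the robot, and variables do not carry over. Pictures are saved under pics/ and viewed, at most 10 in all, crops included, and the job is handed in when it is done.

Besides the shell and the picture viewer there is one more tool, called after "Call:" as name(argument=value, ...) on one line, values as JSON. step_arm: Moves the arm, as the interface text tells. Its arguments: {"type":"object","properties":{"commands":{"type":"string"},"newtons":{"type":"number"}},"required":["commands"]}

```bash
mkdir -p pics; cat > h.py <<'E'
from rig import *
import numpy as np, cv2
def ray(cam,px):
    m=camera_model(cam);K=np.array(m["mtx"]);R=np.array(m["rotation"]);
    if R.size==4: print("quat");
    d=R@np.linalg.solve(K,[px[0],px[1],1.]);return np.array(m["eye"]),d
def at(cam,px,z):
    e,d=ray(cam,px);return e+d*(z-e[2])/d[2]
E
python3 - <<'E'
from h import *
s=sense();print(s)
for c in("scene","top"):
    im=capture(c);cv2.imwrite(f"pics/{c}0.png",im[:,:,::-1])
    print(c,camera_model(c))
    for n,z in (("dock",0),("cam_disc",35),("cam_post",90),("push_plate",76),("nose_tip",27),("vial0",24),("vial1",24),("vial2",24),("spare_vial",0),("cap_jar",0),("marker",0),("beaker",0),("flask",0),("mouse",0),("reagent",0)):
        r=spot_point(c,n)
        for q in r[:2]: print(c,n,round(q["score"],2),np.round(q["xy"]),np.round(at(c,q["xy"],z)))
E
```

```text
{'time_s': 0.0, 'joints': array([ 8.92608233e-01,  3.13432859e-01,  1.49847303e+00, -2.96049390e-06,
        1.33099467e+00, -2.23397628e-01]), 'dq': array([-2.31529195e-03,  9.46466461e-05, -4.24300844e-04, -1.59855546e-04,
       -2.21833850e-04, -1.70460344e-03]), 'tau': array([-4.89260201e-04, -4.12271440e+01, -2.59747106e+01, -2.30130063e-04,
        4.17079747e-03,  3.97808583e-05]), 'eef_pos': array([230.44926768, 471.40664919, 222.83032324]), 'ee_rot': array([-2.83620221e-04,  2.25440187e-01,  9.74256791e-01, -5.89251677e-04]), 'force': array([-0.25392998, -0.57534429,  0.4332929 ]), 'wrist_torque': array([-0.02447563,  0.00972736,  0.01132481]), 'grip_force': 0.0, 'grip_width': 1.0031301383203566}
scene {'mtx': array([[389.48253462,   0.        , 258.20103822],
       [  0.        , 389.48253462, 192.99309508],
       [  0.        ,   0.        ,   1.        ]]), 'eye': array([1240.7584324,  351.9708107,  743.7888367]), 'rotation': array([-0.20885204,  0.45147099,  0.79467401, -0.34791951])}
quatTraceback (most recent call last):
  File "<stdin>", line 8, in <module>
  File "h.py", line 8, in at
    e,d=ray(cam,px);return e+d*(z-e[2])/d[2]
        ~~~^^^^^^^^
  File "h.py", line 6, in ray
    d=R@np.linalg.solve(K,[px[0],px[1],1.]);return np.array(m["eye"]),d
      ~^~~~~~~~~~~~~~~~~~~~~~~~~~~~~~~~~~~~
ValueError: matmul: Input operand 1 has a mismatch in its core dimension 0, with gufunc signature (n?,k),(k,m?)->(n?,m?) (size 3 is different from 4)
```

```bash
cat > h.py <<'E'
from rig import *
import numpy as np, cv2
from scipy.spatial.transform import Rotation as Ro
def ray(cam,px):
    m=camera_model(cam);K=np.array(m["mtx"]);w,x,y,z=m["rotation"];R=Ro.from_quat([x,y,z,w]).as_matrix()
    return np.array(m["eye"]),R@np.linalg.solve(K,[px[0],px[1],1.])
def at(cam,px,z):
    e,d=ray(cam,px);return e+d*(z-e[2])/d[2]
E
python3 - <<'E'
from h import *
for c in("scene","top"):
    im=capture(c);cv2.imwrite(f"pics/{c}0.png",im[:,:,::-1])
    print(c,camera_model(c)["eye"])
    for n,z in (("dock",0),("cam_disc",35),("cam_post",90),("push_plate",76),("nose_tip",27),("vial0",24),("vial1",24),("vial2",24),("spare_vial",0),("cap_jar",0),("marker",0),("beaker",0),("flask",0),("mouse",0),("reagent",0)):
        r=spot_point(c,n)
        for q in r[:2]: print(c,n,round(q["score"],2),np.round(q["xy"]),np.round(at(c,q["xy"],z)))
E
```

```text
scene [1240.7584324  351.9708107  743.7888367]
scene dock 0.64 [276. 216.] [578.  35.   0.]
scene cam_disc 0.75 [270. 207.] [590.  21.  35.]
scene cam_post 0.94 [256. 198.] [630.   0.  90.]
scene cam_post 0.48 [270. 212.] [654.  54.  90.]
scene push_plate 0.79 [253. 238.] [734.  56.  76.]
scene nose_tip 0.7 [269. 227.] [646.  50.  27.]
scene vial0 0.6 [252. 247.] [720.  46.  24.]
scene vial0 0.47 [267. 251.] [714.  81.  24.]
scene vial1 0.6 [252. 247.] [720.  46.  24.]
scene vial1 0.47 [267. 251.] [714.  81.  24.]
scene vial2 0.6 [252. 247.] [720.  46.  24.]
scene vial2 0.47 [267. 251.] [714.  81.  24.]
scene spare_vial 0.55 [225. 206.] [ 619. -102.    0.]
scene spare_vial 0.23 [311. 272.] [696. 191.   0.]
scene cap_jar 0.97 [316. 272.] [692. 202.   0.]
scene marker 0.74 [214. 239.] [730. -59.   0.]
scene marker 0.63 [433. 243.] [455. 418.   0.]
scene beaker 0.92 [430. 243.] [461. 411.   0.]
scene flask 0.59 [399. 314.] [700. 398.   0.]
scene mouse 0.68 [170. 160.] [ 533. -365.    0.]
scene reagent 0.97 [423. 288.] [604. 428.   0.]
top [ 383.79516019    7.93035838 1509.62434847]
top 
[... 348 characters left out ...]
.] [717.  73.  24.]
top vial0 0.51 [255. 164.] [707.  30.  24.]
top vial1 0.62 [242. 160.] [717.  73.  24.]
top vial1 0.51 [255. 164.] [707.  30.  24.]
top vial2 0.62 [242. 160.] [717.  73.  24.]
top vial2 0.51 [255. 164.] [707.  30.  24.]
top spare_vial 0.62 [298. 195.] [ 606. -111.    0.]
top cap_jar 0.82 [207. 171.] [688. 191.   0.]
top cap_jar 0.57 [298. 194.] [ 609. -109.    0.]
top marker 0.69 [281. 155.] [740. -56.   0.]
top marker 0.23 [258. 196.] [600.  23.   0.]
top beaker 0.89 [140. 243.] [451. 409.   0.]
top flask 0.8 [145. 166.] [708. 400.   0.]
top flask 0.63 [257. 197.] [597.  24.   0.]
top mouse 0.9 [377. 213.] [ 542. -368.    0.]
top reagent 0.71 [137. 198.] [596. 423.   0.]
```

View pics/scene0.png

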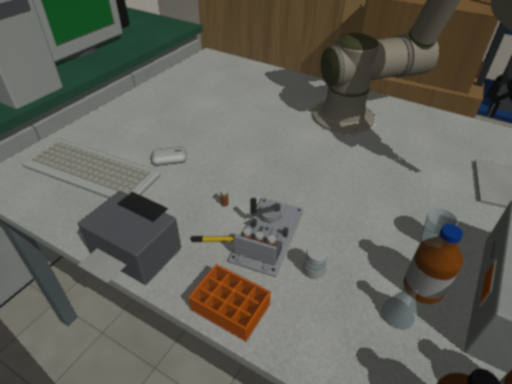

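View pics/top0.png

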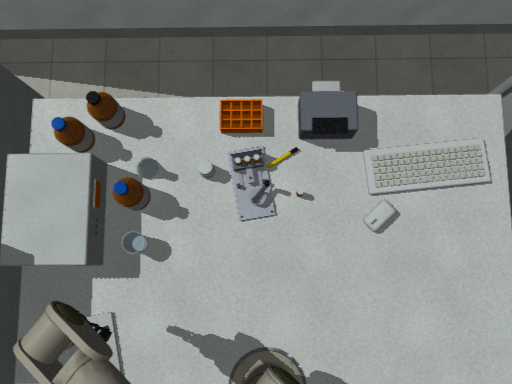

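The scene picture shows the dock at about (268,235), with the carriage end far from the robot and the post at about (256,200). The top picture shows the dock at about (252,190), the post at (268,182) and the spare vial at (298,195). The dock's +x heads towards the robot. The cam is at about 2.3 rad, so the short way is clockwise. I'll move over the dock for a closer wrist view.

Call:
step_arm(commands="0 0 0 -8 0 0 0; 0 0 0 -8 0 0 0; 0 -48.6 -24.2 -8 0 0 1.02; 0 -48.6 -24.2 -8 0 0 1.02; 0 -48.6 -24.2 -8 0 0 1.02; 0 -48.6 -24.2 -8 0 0 1.02; 0 -48.6 -24.2 -8 0 0 1.02; 0 -48.6 -24.2 -8 0 0 1.02; 0 -48.6 -24.2 -8 0 0 1.02; 0 -48.6 -24.2 -8 0 0 1.02; 0 -48.6 -24.2 -8 0 0 1.02; 0 -48.6 -24.2 -8 0 0 1.02; 0 -48.6 -24.2 -8 0 0 1.02; 0 -48.6 -24.2 -8 0 0 1.02; 0 -48.6 -24.2 -8 0 0 1.02; 0 -48.6 -24.2 -8 0 0 1.02; 0 -48.6 -24.2 -8 0 0 1.02; 0 -48.6 -24.2 -8 0 0 1.02; 0 -48.6 -24.2 -8 0 0 1.02; 0 -48.6 -24.2 -8 0 0 1.02")

```text
time_s: 3.37
eef_pos: [560.4, 41.9, 303.9]
ee_rot: [0.0, 0.672, 0.741, 0.0]
force: [-0.7, -0.3, -0.7]
grip_width: 0.004
grip_force: 0.0
```

```bash
cat > look.py <<'E'
import sys
from h import *
s=sense();print(s["time_s"],s["eef_pos"],s["ee_rot"],s["joints"],s["force"],s["grip_width"])
im=capture("wrist");cv2.imwrite(f"pics/{sys.argv[1]}.png",im[:,:,::-1])
print(camera_model("wrist")["eye"])
P={"cam_disc":35,"cam_post":90,"push_plate":76,"nose_tip":27,"dock":0,"spare_vial":0,"cap_jar":0,"marker":0}
for n,z in P.items():
    for q in spot_point("wrist",n)[:2]: print(n,round(q["score"],2),np.round(q["xy"]),np.round(at("wrist",q["xy"],z),1))
E
python3 look.py w1
```

```text
3.3667 [560.41425533  41.93079851 303.87124881] [1.96862831e-04 6.71742929e-01 7.40784281e-01 2.18890826e-04] [-1.33836836e-01  3.55747988e-01  1.23178642e+00  1.37465080e-04
  1.55348572e+00 -2.31517223e-01] [-0.7069618  -0.31359906 -0.66371767] 0.004433525694381392
[553.10695021 118.17537609 454.526141  ]
cam_disc 0.65 [279. 161.] [596.5  27.8  35. ]
cam_post 0.58 [305. 194.] [633.   -3.5  90. ]
push_plate 0.91 [389. 152.] [741.3  63.3  76. ]
nose_tip 0.93 [312. 150.] [646.   47.6  27. ]
dock 0.74 [270. 149.] [583.6  37.9   0. ]
dock 0.44 [358. 127.] [719.9  87.9   0. ]
spare_vial 0.46 [276. 233.] [ 611. -112.    0.]
spare_vial 0.37 [309. 151.] [647.7  40.7   0. ]
cap_jar 0.56 [354.  51.] [690.7 195.2   0. ]
marker 0.84 [347. 212.] [731.5 -59.8   0. ]
```

View pics/w1.png

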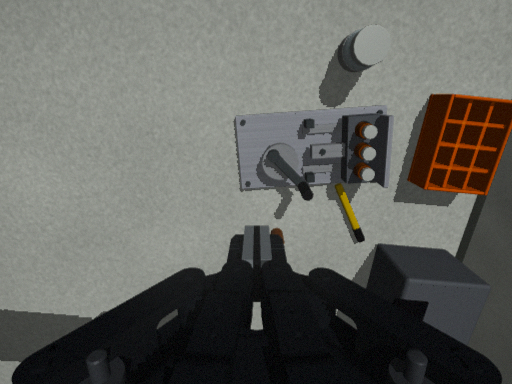

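The wrist view shows the post at (305,194), the axis at (270,150), the plate top at (389,152) and the nose at (312,150). From these the axis is at about (583,38), the heading about 189° and the cam at 2.3 rad. The radii (65, 16, 160) agree with the sizes given. I'll lower the shut fingers behind the post, in front of the carriage.

Call:
step_arm(commands="0 -1.4 8.7 0 0 0 0; 0 -1.4 8.7 0 0 0 0; 0 -1.4 8.7 0 0 0 0; 0 -1.4 8.7 0 0 0 0; 0 -1.4 8.7 15 0 0 0; 0 -1.4 8.7 15 0 0 0; 0 -1.4 8.7 15 0 0 0; 0 -1.4 8.7 15 0 0 0; 0 -1.4 8.7 15 0 0 0; 0 -1.4 8.7 18 0 0 0; 0 -1.4 8.7 20 0 0 0; 0 -1.4 8.7 21.5 0 0 0; 0 -1.4 8.7 23 0 0 0; 0 -1.4 8.7 23 0 0 0; 0 -1.4 8.7 23 0 0 0")

```text
time_s: 5.07
eef_pos: [649.2, 35.2, 75.6]
ee_rot: [0.001, 0.672, 0.74, 0.001]
force: [-0.5, -0.5, 0.7]
grip_width: -0.006
grip_force: 0.0
```

```bash
python3 - <<'E'
from h import *
s=sense();print(s["eef_pos"],s["ee_rot"],s["force"])
w,x,y,z=s["ee_rot"];R=Ro.from_quat([x,y,z,w]).as_matrix()
h=np.deg2rad(189);ax=np.array([583,38.])
for a in np.linspace(2.95,.3,19):
    p=np.r_[ax+65*np.array([np.cos(a+h),np.sin(a+h)]),73.]
    print(round(a,2),p[:2].round(),np.round(R.T@(p-s["eef_pos"])/10,1))
im=capture("wrist");cv2.imwrite("pics/w2.png",im[:,:,::-1])
E
```

```text
[649.24127839  35.15829085  75.62419862] [8.37736942e-04 6.72323929e-01 7.40256358e-01 5.97154319e-04] [-0.48684901 -0.50328338  0.72885797]
2.95 [648.  36.] [ 0.1 -0.1  0.3]
2.8 [647.  26.] [-0.9 -0.3  0.3]
2.66 [645.  17.] [-1.8 -0.6  0.3]
2.51 [641.   8.] [-2.6 -1.1  0.3]
2.36 [636.   0.] [-3.4 -1.7  0.3]
2.21 [630.  -7.] [-4.  -2.4  0.3]
2.07 [622. -14.] [-4.6 -3.1  0.3]
1.92 [614. -19.] [-5.  -4.   0.3]
1.77 [606. -23.] [-5.4 -4.9  0.3]
1.62 [597. -26.] [-5.5 -5.8  0.3]
1.48 [587. -27.] [-5.6 -6.8  0.3]
1.33 [578. -27.] [-5.5 -7.7  0.2]
1.18 [568. -25.] [-5.2 -8.7  0.2]
1.04 [559. -22.] [-4.9 -9.5  0.2]
0.89 [550. -18.] [ -4.4 -10.3   0.2]
0.74 [543. -13.] [ -3.8 -11.1   0.2]
0.59 [536.  -6.] [ -3.  -11.7   0.2]
0.45 [530.   1.] [ -2.2 -12.2   0.2]
0.3 [525.   9.] [ -1.4 -12.6   0.2]
```

View pics/w2.png

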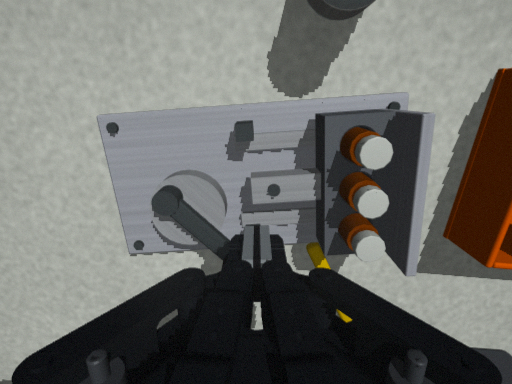

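The wrist view shows the fingertips at about (258,240), in front of the carriage block, with the lever running from the bolt (168,200) under the gripper. Nothing has been touched. First part of the sweep:

Call:
step_arm(commands="0 -0.9 -0.3 0.2 0 0 0; 0 -1.8 -0.6 0.2 0 0 0; 0 -2.2 -0.8 0.2 0 0 0; 0 -2.6 -1.1 0.2 0 0 0; 0 -3.0 -1.4 0.2 0 0 0; 0 -3.4 -1.7 0.2 0 0 0; 0 -3.7 -2.0 0.2 0 0 0; 0 -4.0 -2.4 0.2 0 0 0; 0 -4.3 -2.7 0.2 0 0 0; 0 -4.6 -3.1 0.2 0 0 0; 0 -4.8 -3.6 0.2 0 0 0; 0 -5.0 -4.0 0.2 0 0 0; 0 -5.2 -4.5 0.2 0 0 0; 0 -5.4 -4.9 0.2 0 0 0; 0 -5.5 -5.4 0.2 0 0 0; 0 -5.5 -5.8 0.2 0 0 0; 0 -5.6 -6.3 0.2 0 0 0; 0 -5.6 -6.8 0.2 0 0 0; 0 -5.6 -6.8 0.2 0 0 0")

```text
time_s: 6.7
eef_pos: [587.3, -27.5, 72.7]
ee_rot: [0.001, 0.673, 0.74, 0.001]
force: [3.3, 3.2, 2.1]
grip_width: -0.003
grip_force: 2.1
```

```bash
python3 - <<'E'
from h import *
s=sense();print(s["time_s"],s["eef_pos"],s["ee_rot"],s["force"])
for c in("wrist","top","scene"):
    im=capture(c);cv2.imwrite(f"pics/{c}3.png",im[:,:,::-1])
    for n,z in(("cam_post",90),("push_plate",76),("cam_disc",35)):
        for q in spot_point(c,n)[:1]:print(c,n,round(q["score"],2),np.round(at(c,q["xy"],z)))
w,x,y,z=s["ee_rot"];R=Ro.from_quat([x,y,z,w]).as_matrix()
h=np.deg2rad(189);ax=np.array([583,38.])
for a in np.linspace(1.48,.3,9):
    p=np.r_[ax+65*np.array([np.cos(a+h),np.sin(a+h)]),73.]
    print(round(a,2),np.round(R.T@(p-s["eef_pos"])/10,1))
E
```

```text
6.7 [587.25606339 -27.47002182  72.73768714] [0.0014821  0.67266637 0.73994315 0.0013727 ] [3.32551465 3.15724146 2.1248735 ]
wrist cam_post 0.85 [566. -26.  90.]
wrist cam_disc 0.95 [581.  22.  35.]
top push_plate 0.91 [744.  55.  76.]
scene cam_post 0.67 [561. -20.  90.]
scene push_plate 0.68 [738.  63.  76.]
scene cam_disc 0.84 [573.  21.  35.]
1.48 [ 0.1  0.  -0. ]
1.33 [ 0.2 -0.9 -0. ]
1.18 [ 0.4 -1.9 -0. ]
1.04 [ 0.8 -2.8 -0. ]
0.89 [ 1.3 -3.6 -0. ]
0.74 [ 1.9 -4.3 -0. ]
0.6 [ 2.6 -4.9 -0. ]
0.45 [ 3.4 -5.5 -0. ]
0.3 [ 4.3 -5.9 -0.1]
```

View pics/wrist3.png

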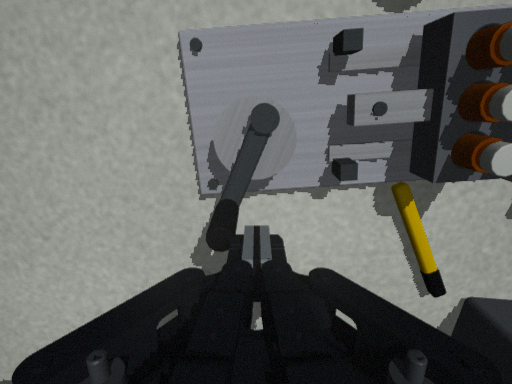

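The wrist view shows the post at (220,230), just ahead of the fingers at (258,240), and the lever turned to about 1.1 rad. The push is working, so I'll sweep on to the end.

Call:
step_arm(commands="0 0.1 -0.5 0 0 0 0; 0 0.2 -0.9 0 0 0 0; 0 0.3 -1.4 0 0 0 0; 0 0.4 -1.9 0 0 0 0; 0 0.6 -2.4 0 0 0 0; 0 0.8 -2.8 0 0 0 0; 0 1.0 -3.2 0 0 0 0; 0 1.3 -3.6 0 0 0 0; 0 1.6 -4.0 0 0 0 0; 0 1.9 -4.3 0 0 0 0; 0 2.2 -4.6 0 0 0 0; 0 2.6 -4.9 0 0 0 0; 0 3.0 -5.2 0 0 0 0; 0 3.4 -5.5 0 0 0 0; 0 3.8 -5.7 0 0 0 0; 0 4.3 -5.9 0 0 0 0; 0 4.3 -5.9 0 0 0 0; 0 4.3 -5.9 0 0 0 0")

```text
time_s: 8.8
eef_pos: [523.2, 9.8, 71.1]
ee_rot: [-0.001, 0.672, 0.74, -0.001]
force: [0.4, -0.3, 0.4]
grip_width: 0.001
grip_force: 0.5
```

```bash
cat > ang.py <<'E'
from h import *
s=sense();print(s["time_s"],s["eef_pos"],s["ee_rot"],s["force"],s["grip_width"])
h=np.deg2rad(189);ax=np.array([583,38.])
for c in("wrist","top","scene"):
    im=capture(c);cv2.imwrite(f"pics/{c}_{int(s['time_s']*10)}.png",im[:,:,::-1]);print(int(s['time_s']*10))
    for n,z in(("cam_post",90),("cam_disc",35),("push_plate",76),("nose_tip",27)):
        for q in spot_point(c,n)[:1]:
            p=at(c,q["xy"],z);d=p[:2]-ax;print(c,n,round(q["score"],2),np.round(q["xy"]),np.round(p),"r %.0f a %.2f"%(np.hypot(*d),(np.arctan2(d[1],d[0])-h+np.pi)%(2*np.pi)-np.pi))
E
python3 ang.py
```

```text
8.8 [523.21190062   9.82714868  71.13263777] [-5.10400556e-04  6.72301608e-01  7.40276983e-01 -5.25258268e-04] [ 0.36937705 -0.31450543  0.39063654] 0.0012655156716829638
88
wrist cam_post 0.76 [255. 215.] [521.  29.  90.] r 63 a -0.01
wrist cam_disc 0.73 [327. 182.] [571.  35.  35.] r 13 a 0.10
wrist push_plate 0.3 [333. 170.] [561.  53.  76.] r 27 a -0.75
wrist nose_tip 0.69 [429. 171.] [644.  48.  27.] r 62 a 3.14
88
top cam_post 0.31 [207. 171.] [668. 181.  90.] r 167 a -2.26
top push_plate 0.82 [244. 148.] [748.  64.  76.] r 167 a 3.14
top nose_tip 0.76 [249. 185.] [635.  50.  27.] r 54 a -3.07
88
scene cam_post 0.79 [290. 177.] [514.  36.  90.] r 69 a -0.13
scene cam_disc 0.66 [278. 204.] [570.  33.  35.] r 14 a 0.22
scene push_plate 0.89 [256. 241.] [738.  65.  76.] r 158 a -3.12
scene nose_tip 0.62 [268. 226.] [644.  47.  27.] r 62 a 3.13
```

All three views agree: the cam is within about 0.1 rad of the low point and the carriage is still back. I'll pull away from the post, rise, open to 0.9 and go above the carriage, to straddle the block with the outer finger behind the rear plate.

Call:
step_arm(commands="0 -3 0 0 0 0 0; 0 -3 0 0 0 0 0; 0 -3 0 -6 0 0 0; 0 -3 0 -13 0 0 0; 0 -3 0 -13 0 0 0; 0 -3 0 -13 0 0 0; 0.9 3 19.6 -13 0 0 -0.06; 0.9 3 19.6 -13 0 0 -0.06; 0.9 3 19.6 -13 0 0 -0.06; 0.9 3 19.6 -13 0 0 -0.06; 0.9 3 19.6 -13 0 0 -0.06; 0.9 3 19.6 -13 0 0 -0.06; 0.9 3 19.6 -13 0 0 -0.06; 0.9 3 19.6 -13 0 0 -0.06; 0.9 3 19.6 -13 0 0 -0.06; 0.9 3 19.6 -13 0 0 -0.06")

```text
time_s: 10.88
eef_pos: [715.2, 58.3, 202.9]
ee_rot: [0.0, 0.65, 0.76, 0.0]
force: [-0.4, -0.5, -0.2]
grip_width: 0.897
grip_force: 0.0
```

```bash
python3 ang.py; python3 -c "
from h import *
from h import camera_model
m=camera_model('wrist');e=np.array([642,111,226.]);w,x,y,z=m['rotation'];R=Ro.from_quat([x,y,z,w]).as_matrix()
for p in((445,205),(505,75)):
  d=R@np.linalg.solve(np.array(m['mtx']),[p[0],p[1],1.]);print((e-d*e[2]/d[2]).round())
"; ls pics
```

```text
10.8833 [715.22583854  58.3109454  202.88670489] [4.89525088e-04 6.50089659e-01 7.59857230e-01 4.30385572e-04] [-0.40214929 -0.47504489 -0.17618816] 0.8972325835486412
108
wrist cam_post 0.68 [ 56. 178.] [521.  29.  90.] r 62 a -0.01
wrist cam_disc 0.79 [130. 164.] [569.  38.  35.] r 14 a -0.14
wrist push_plate 0.58 [285. 174.] [745.  64.  76.] r 164 a -3.14
wrist nose_tip 0.79 [195. 162.] [643.  50.  27.] r 61 a -3.09
108
top cam_post 0.39 [257. 217.] [525.  25.  90.] r 60 a 0.06
top cam_disc 0.56 [254. 205.] [569.  33.  35.] r 15 a 0.15
top push_plate 0.74 [256. 215.] [531.  26.  76.] r 53 a 0.06
108
scene cam_post 0.88 [286. 177.] [519.  29.  90.] r 65 a -0.01
scene cam_disc 0.89 [277. 204.] [571.  31.  35.] r 13 a 0.36
scene push_plate 0.82 [254. 241.] [742.  62.  76.] r 161 a 3.13
scene nose_tip 0.89 [270. 227.] [643.  51.  27.] r 62 a -3.08
[818.  48.   0.]
[825. 156.   0.]
scene0.png
scene3.png
scene_108.png
scene_88.png
top0.png
top3.png
top_108.png
top_88.png
w1.png
w2.png
wrist3.png
wrist_108.png
wrist_88.png
```

View pics/wrist_108.png

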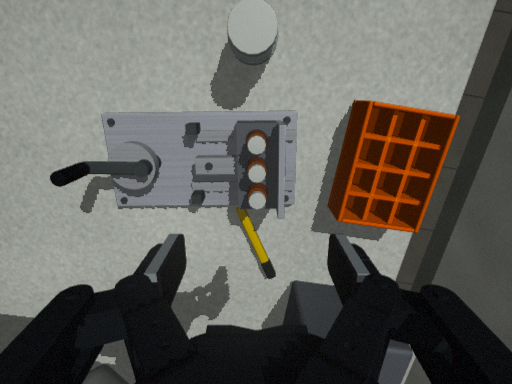

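The wrist view shows the lever pointing straight out to (65,175). The plate's rear edge is at about (284,170), with the fingers at (170,260) and (345,260) either side of the block. I'll descend around it.

Call:
step_arm(commands="0.9 0 0.2 4 0 0 0; 0.9 0 0.2 7 0 0 0; 0.9 0 0.2 9.5 0 0 0; 0.9 0 0.2 10.5 0 0 0; 0.9 0 0.2 11.2 0 0 0; 0.9 0 0.2 11.8 0 0 0; 0.9 0 0.2 12.4 0 0 0; 0.9 0 0.2 13 0 0 0; 0.9 0 0.2 13.5 0 0 0; 0.9 0 0.2 13.9 0 0 0; 0.9 0 0.2 13.9 0 0 0; 0.9 0 0.2 13.9 0 0 0")

```text
time_s: 12.63
eef_pos: [718.0, 59.0, 62.5]
ee_rot: [0.0, 0.65, 0.76, 0.0]
force: [-0.3, 0.8, 0.2]
grip_width: 0.901
grip_force: 0.0
```

```bash
python3 ang.py
```

```text
12.6333 [717.96357632  58.98641321  62.49809476] [5.26611449e-05 6.49869550e-01 7.60045764e-01 4.20228970e-05] [-0.30153455  0.7746258   0.19684031] 0.9009145402812009
126
wrist cam_disc 0.68 [ 41. 217.] [570.  33.  35.] r 14 a 0.22
wrist push_plate 0.89 [302. 242.] [743.  63.  76.] r 162 a 3.14
wrist nose_tip 0.88 [154. 212.] [645.  45.  27.] r 63 a 3.10
126
top cam_post 0.61 [254. 207.] [554.  34.  90.] r 30 a -0.04
top cam_disc 0.5 [255. 205.] [569.  31.  35.] r 16 a 0.29
top push_plate 0.61 [244. 152.] [732.  65.  76.] r 151 a -3.12
126
scene cam_post 0.84 [288. 177.] [515.  33.  90.] r 69 a -0.08
scene cam_disc 0.59 [277. 206.] [578.  34.  35.] r 7 a 0.46
scene push_plate 0.64 [255. 241.] [740.  64.  76.] r 160 a -3.14
scene nose_tip 0.78 [269. 228.] [649.  52.  27.] r 68 a -3.09
```

No contact and the plate has not moved. I'll push along tool −y, slowly.

Call:
step_arm(commands="0.9 0 -0.5 0 0 0 0; 0.9 0 -0.9 0 0 0 0; 0.9 0 -1.2 0 0 0 0; 0.9 0 -1.5 0 0 0 0; 0.9 0 -1.8 0 0 0 0; 0.9 0 -2.1 0 0 0 0; 0.9 0 -2.4 0 0 0 0; 0.9 0 -2.7 0 0 0 0; 0.9 0 -3 0 0 0 0; 0.9 0 -3.3 0 0 0 0; 0.9 0 -3.6 0 0 0 0; 0.9 0 -3.9 0 0 0 0; 0.9 0 -4.2 0 0 0 0; 0.9 0 -4.5 0 0 0 0; 0.9 0 -4.8 0 0 0 0; 0.9 0 -5 0 0 0 0; 0.9 0 -5.2 0 0 0 0; 0.9 0 -5.2 0 0 0 0")

```text
time_s: 14.88
eef_pos: [666.2, 50.9, 62.4]
ee_rot: [-0.0, 0.65, 0.76, -0.0]
force: [0.9, -0.8, 0.8]
grip_width: 0.895
grip_force: 0.0
```

```bash
python3 ang.py
```

```text
14.8833 [666.24976728  50.88528714  62.44920263] [-4.98104334e-05  6.49871796e-01  7.60043844e-01 -4.82305191e-05] [ 0.91869813 -0.7885098   0.84583908] 0.8945101466217411
148
wrist cam_post 0.7 [400. 243.] [735.  70.  90.] r 156 a -3.09
wrist cam_disc 0.95 [115. 213.] [570.  36.  35.] r 13 a -0.01
wrist push_plate 0.67 [398. 241.] [744.  64.  76.] r 163 a -3.14
wrist nose_tip 0.74 [225. 207.] [644.  49.  27.] r 62 a -3.13
148
top nose_tip 0.3 [302. 193.] [ 606. -120.   27.] r 159 a 1.56
148
scene cam_disc 0.65 [276. 201.] [561.  23.  35.] r 27 a 0.43
scene push_plate 0.56 [252. 239.] [739.  56.  76.] r 157 a 3.10
scene nose_tip 0.74 [269. 231.] [656.  56.  27.] r 75 a -3.06
```

View pics/wrist_148.png

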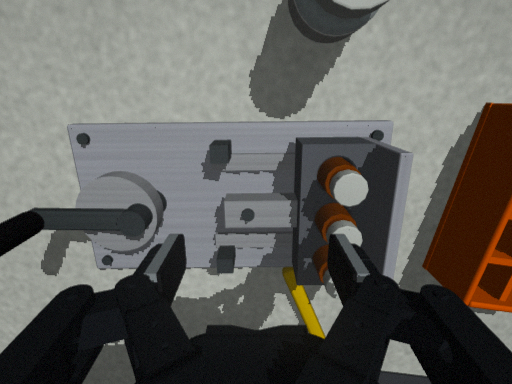

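```bash
python3 -c "
from h import *
from h import camera_model
for p in((335,238),(362,240),(183,238),(160,238)):
  print(p,[at('wrist',p,z).round() for z in(45,58,75,90)])
m=camera_model('wrist');w,x,y,z=m['rotation'];R=Ro.from_quat([x,y,z,w]).as_matrix()
for P in((743,63,76),(743-38*.988,63-6,76),(666+38,57,58),(666+38,57,45)):
  q=np.array(m['mtx'])@(R.T@(np.array(P)-m['eye']));print(P,q[:2]/q[2])
print(m['eye'])
a=cv2.imread('pics/wrist_126.png');b=cv2.imread('pics/wrist_148.png')
s=cv2.imread('pics/scene_148.png')[150:290,190:360]
o=np.hstack([a[100:330,130:450],cv2.resize(s,None,fx=230/140,fy=230/140)]);cv2.imwrite('pics/cmp.png',o)
"
```

```text
(335, 238) [array([721.,  46.,  45.]), array([716.,  52.,  58.]), array([709.,  60.,  75.]), array([703.,  67.,  90.])]
(362, 240) [array([739.,  47.,  45.]), array([733.,  53.,  58.]), array([724.,  61.,  75.]), array([717.,  68.,  90.])]
(183, 238) [array([620.,  30.,  45.]), array([623.,  37.,  58.]), array([626.,  47.,  75.]), array([629.,  56.,  90.])]
(160, 238) [array([605.,  27.,  45.]), array([609.,  35.,  58.]), array([614.,  45.,  75.]), array([618.,  54.,  90.])]
(743, 63, 76) [396.79326388 242.83838013]
(705.456, 57, 76) [327.74357447 242.96207202]
(704, 57, 58) [318.27550832 227.9682051 ]
(704, 57, 45) [314.10236147 219.10637358]
[654.74179223 126.68967612 213.05495917]
```

View pics/cmp.png

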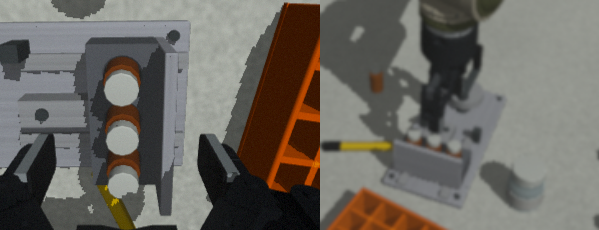

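The left crop is the wrist view before the push and the right crop is the scene. The carriage has not moved, all the vials stand, and the force was about zero. So the opened fingertips sat just above the plate's 76 mm top and passed over it, which puts them at least 14 mm behind the TCP. I'll raise, go back out and descend about 25 mm lower. The gripper body, 52 mm above the TCP, still clears.

Call:
step_arm(commands="0.9 0 0 -4 0 0 0; 0.9 0 0 -5 0 0 0; 0.9 0 0 -5 0 0 0; 0.9 0 5.2 -5 0 0 0; 0.9 0 5.2 -5 0 0 0; 0.9 0 5.2 -5 0 0 0; 0.9 0 5.2 -5 0 0 0; 0.9 0 5.2 -2 0 0 0; 0.9 0 5.2 0 0 0 0; 0.9 0 5.2 0.5 0 0 0; 0.9 0 5.2 1 0 0 0; 0.9 0 5.2 1.4 0 0 0; 0.9 0 5.2 1.8 0 0 0; 0.9 0 5.2 2.1 0 0 0; 0.9 0 5.2 2.4 0 0 0; 0.9 0 5.2 2.4 0 0 0; 0.9 0 5.2 2.4 0 0 0")

```text
time_s: 17.05
eef_pos: [718.0, 59.0, 38.6]
ee_rot: [0.0, 0.65, 0.76, 0.0]
force: [-1.0, -0.3, 1.0]
grip_width: 0.901
grip_force: 0.0
```

```bash
python3 ang.py
```

```text
17.05 [717.9733564   58.98867644  38.57843223] [1.06850086e-04 6.49853958e-01 7.60059088e-01 6.25675473e-05] [-0.99399308 -0.26436887  0.95011379] 0.9009646284795926
170
wrist cam_disc 0.55 [ 12. 235.] [571.  32.  35.] r 14 a 0.32
wrist push_plate 0.71 [312. 267.] [744.  64.  76.] r 163 a -3.14
170
top cam_post 0.38 [256. 217.] [524.  28.  90.] r 60 a 0.01
top cam_disc 0.3 [258. 218.] [527.  21.  35.] r 59 a 0.13
170
scene cam_post 0.82 [289. 177.] [513.  33.  90.] r 70 a -0.09
scene cam_disc 0.64 [277. 205.] [572.  32.  35.] r 13 a 0.36
scene push_plate 0.61 [255. 242.] [741.  65.  76.] r 161 a -3.13
scene nose_tip 0.66 [267. 226.] [646.  45.  27.] r 63 a 3.10
```

Lowered with no contact. I'll push a short way first and check that it engages.

Call:
step_arm(commands="0.9 0 -0.5 0 0 0 0; 0.9 0 -0.8 0 0 0 0; 0.9 0 -1.1 0 0 0 0; 0.9 0 -1.4 0 0 0 0; 0.9 0 -1.7 0 0 0 0; 0.9 0 -2 0 0 0 0; 0.9 0 -2.3 0 0 0 0; 0.9 0 -2.6 0 0 0 0; 0.9 0 -2.9 0 0 0 0; 0.9 0 -3.2 0 0 0 0")

```text
time_s: 18.63
eef_pos: [686.1, 53.8, 38.5]
ee_rot: [0.0, 0.65, 0.76, 0.0]
force: [2.0, -0.5, -1.5]
grip_width: 0.899
grip_force: 1.6
```

```bash
python3 ang.py
```

```text
18.6333 [686.12060384  53.82479784  38.48007113] [2.14590914e-04 6.49884699e-01 7.60032782e-01 4.05710642e-05] [ 2.03718449 -0.4888691  -1.52991403] 0.898990266055994
186
wrist cam_disc 0.68 [ 61. 231.] [568.  34.  35.] r 16 a 0.11
wrist push_plate 0.84 [337. 269.] [724.  60.  76.] r 142 a 3.14
wrist nose_tip 0.78 [155. 221.] [622.  45.  27.] r 40 a -3.11
186
top cam_post 0.57 [255. 215.] [530.  31.  90.] r 54 a -0.02
top cam_disc 0.35 [254. 205.] [569.  35.  35.] r 15 a 0.04
186
scene cam_post 0.9 [289. 179.] [522.  39.  90.] r 61 a -0.18
scene cam_disc 0.61 [280. 204.] [564.  36.  35.] r 19 a -0.06
scene push_plate 0.97 [260. 236.] [722.  66.  76.] r 142 a -3.10
scene nose_tip 0.85 [270. 222.] [629.  44.  27.] r 46 a 3.12
```

It has engaged: the carriage has moved about 21 mm and the cam is still low. I'll push on.

Call:
step_arm(commands="0.9 0 -0.3 0 0 0 0; 0.9 0 -0.6 0 0 0 0; 0.9 0 -0.9 0 0 0 0; 0.9 0 -1.2 0 0 0 0; 0.9 0 -1.5 0 0 0 0; 0.9 0 -1.8 0 0 0 0; 0.9 0 -2 0 0 0 0; 0.9 0 -2.2 0 0 0 0; 0.9 0 -2.3 0 0 0 0; 0.9 0 -2.4 0 0 0 0; 0.9 0 -2.4 0 0 0 0")

```text
time_s: 20.3
eef_pos: [662.4, 50.2, 38.4]
ee_rot: [-0.0, 0.65, 0.76, -0.0]
force: [1.2, -1.3, -0.4]
grip_width: 0.901
grip_force: 0.6
```

```bash
python3 ang.py
```

```text
20.3 [662.4131006   50.21612108  38.44409126] [-9.77719606e-05  6.49896992e-01  7.60022289e-01 -1.02907461e-04] [ 1.19307564 -1.33937024 -0.42401918] 0.9009010714181983
203
wrist cam_disc 0.88 [100. 229.] [568.  35.  35.] r 15 a 0.03
wrist push_plate 0.85 [338. 270.] [700.  55.  76.] r 119 a 3.13
wrist nose_tip 0.84 [157. 224.] [600.  40.  27.] r 17 a 3.09
203
top cam_disc 0.4 [147. 165.] [702. 383.  35.] r 365 a -2.06
203
scene cam_post 0.69 [290. 178.] [517.  37.  90.] r 66 a -0.14
scene cam_disc 0.82 [276. 204.] [571.  31.  35.] r 14 a 0.41
scene push_plate 0.69 [262. 226.] [692.  55.  76.] r 110 a 3.14
scene nose_tip 0.69 [275. 216.] [604.  43.  27.] r 21 a -3.07
```

Call:
step_arm(commands="0.9 0 -0.1 0 0 0 0; 0.9 0 -0.2 0 0 0 0; 0.9 0 -0.3 0 0 0 0; 0.9 0 -0.3 0 0 0 0; 0.9 0 -0.3 0 0 0 0")

```text
time_s: 21.47
eef_pos: [660.7, 50.0, 38.4]
ee_rot: [0.001, 0.65, 0.76, 0.001]
force: [9.6, 1.7, -5.3]
grip_width: 0.904
grip_force: 4.9
```

Call:
step_arm(commands="0.9 0 -0.1 0 0 0 0; 0.9 0 -0.2 0 0 0 0; 0.9 0 -0.2 0 0 0 0; 0.9 0 -0.2 0 0 0 0")

```text
time_s: 21.8
eef_pos: [660.6, 49.9, 38.3]
ee_rot: [0.003, 0.65, 0.76, 0.003]
force: [23.9, 4.0, -13.2]
grip_width: 0.902
grip_force: 11.6
```

```bash
python3 ang.py
```

```text
21.8 [660.63925251  49.93303288  38.30337287] [0.00307023 0.6499108  0.75999794 0.00310648] [ 23.85406225   3.98932115 -13.19006498] 0.9019856473992868
218
wrist cam_post 0.49 [271. 264.] [664.  62.  90.] r 85 a -3.01
wrist cam_disc 0.62 [106. 232.] [571.  34.  35.] r 13 a 0.16
wrist push_plate 0.78 [338. 270.] [699.  55.  76.] r 117 a 3.13
wrist nose_tip 0.72 [319. 335.] [720. -32.  27.] r 154 a 2.51
218
top cam_disc 0.48 [281. 157.] [725. -55.  35.] r 170 a 2.41
218
scene cam_post 0.49 [289. 178.] [516.  35.  90.] r 67 a -0.12
scene cam_disc 0.82 [277. 204.] [568.  31.  35.] r 17 a 0.26
scene push_plate 0.6 [261. 224.] [689.  50.  76.] r 107 a 3.10
scene nose_tip 0.91 [276. 215.] [601.  44.  27.] r 19 a -2.98
```

The force rose to 24 N with no further motion, and the plate is 46 mm forward, so the carriage is home. I'll back off and rise.

Call:
step_arm(commands="0.9 0 0.5 0 0 0 0; 0.9 0 1 0 0 0 0; 0.9 0 1.5 0 0 0 0; 0.9 0 1.5 0 0 0 0; 0.9 0 1.5 0 0 0 0; 0.9 0 1.5 -2 0 0 0; 0.9 0 1.5 -5 0 0 0; 0.9 0 1.5 -9 0 0 0; 0.9 0 1.5 -13 0 0 0; 0.9 0 1.5 -16 0 0 0; 0.9 0 1.5 -16 0 0 0; 0.9 0 1.5 -16 0 0 0; 0.9 0 1.5 -16 0 0 0")

```text
time_s: 23.63
eef_pos: [671.9, 51.9, 197.3]
ee_rot: [-0.001, 0.65, 0.76, -0.001]
force: [0.0, 0.2, -0.2]
grip_width: 0.897
grip_force: 0.0
```

```bash
python3 ang.py; cp pics/wrist_2[2-9]*.png pics/fin.png; ls -t pics|head -3
```

```text
23.6333 [671.89711993  51.85920585 197.31070376] [-7.69634141e-04  6.49875498e-01  7.60040083e-01 -5.61845208e-04] [ 0.00721802  0.20773242 -0.23390386] 0.8973123486995961
236
wrist cam_post 0.85 [ 95. 180.] [518.  28.  90.] r 66 a -0.00
wrist cam_disc 0.71 [192. 163.] [598.  45.  35.] r 16 a -2.88
wrist push_plate 0.81 [284. 176.] [699.  56.  76.] r 117 a 3.14
wrist nose_tip 0.94 [193. 166.] [598.  39.  27.] r 15 a 3.03
236
top cam_post 0.38 [256. 217.] [524.  28.  90.] r 60 a 0.01
top cam_disc 0.52 [256. 207.] [562.  28.  35.] r 23 a 0.29
top push_plate 0.52 [249. 164.] [695.  49.  76.] r 113 a 3.09
236
scene cam_post 0.68 [287. 178.] [521.  32.  90.] r 62 a -0.06
scene cam_disc 0.58 [279. 203.] [564.  33.  35.] r 20 a 0.09
scene push_plate 0.74 [260. 225.] [692.  49.  76.] r 110 a 3.09
scene nose_tip 0.78 [276. 216.] [605.  46.  27.] r 23 a -2.94
fin.png
scene_236.png
top_236.png
```

View pics/fin.png

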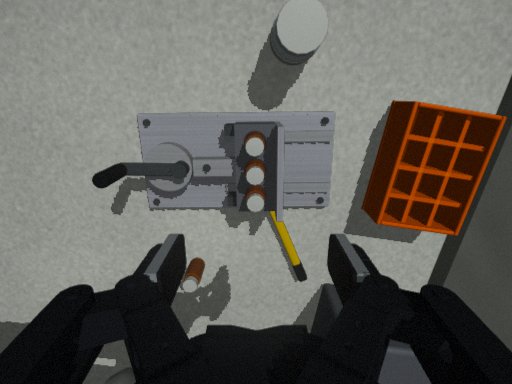

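The final view shows the block against the stop blocks at about (232,130) and (232,203), and the lever straight out to (105,178). The three vials and the spare vial (195,272) are standing, and the arm is clear.

```bash
python3 -c "
from rig import *
print(finish_job())"
```

```text
the job is handed in; nothing more can be done
None
```

The job is handed in: the cam is at its low point (within about 0.1 rad), the carriage is home against its stops, all four vials are standing and the arm is clear; the verdict was not reported back.

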